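Offer a soap box up to the foil press

ROBOT

A 6-joint arm with a two-finger parallel gripper is mounted at the origin on a cart in front of the work surface, level with it; the furniture and walls round the work are solid. World frame = base frame: x ahead of the robot, y to its left, z up, the work surface at z = 0. Lengths are in mm, angles in rad, forces in N, time in s.
With the tool pointing down it reaches from about 375 to 900 mm from the base axis. Payload 3.1 kg.
Tool frame: the origin (TCP) lies midway between the tips of the shut fingers; the grasp point (between the pads) lies 19 mm behind it (bot.pinch_z is the distance from the TCP to the grasp point, in mm); z points along the fingers, y is the line along which they close (so a half turn about z gives the same grasp; the last joint's range is limited). The gripper opens to 87 mm and grips with 3 to 60 N. Pads are 19 mm wide; open, the fingers measure 117 mm over their backs; the gripper's body (75 mm by 190 mm) begins 51 mm behind the grasp point.
Start: joints at [1.111, 0.527, 1.433, -0, 1.181, -0.178], TCP at [173.762, 600.336, 222.548] pointing down, gripper open.
Joint ranges: [-3.08, 3.08], [-0.75, 2.2], [0.22, 2.44], [-1.43, 4.57], [0, 2.65], [-2.85, 2.85]. Speed limits (rad/s): [2.79, 2.79, 3.14, 3.14, 3.14, 3.14].

INTERFACE

Orientations are given as a unit quaternion [w, x, y, z].
In Python, from cell import bot, eoat, planner, viewer, job, telemetry gives the robot as it stands. Calls block until the motion is done:
- bot.movep(position, orientation): joint-space move of the TCP to a pose.
- bot.servo_line(position, frame=None, v=150, until_force=None): straight line of the TCP; frame=None keeps the orientation; v is the mean speed in mm/s. With until_force (N) it stops when the force on the tool has changed by that much, and returns True; else False.
- bot.goto_joints(angles): joint-space move.
- eoat.let_go() and eoat.close(grip_force=None): open the fingers fully, or close them until they stop; grip_force is the grip in N (None keeps the last).
- bot.pause(seconds).
- planner.solve_ik(position, orientation): joint angles nearest the present ones, or None.
- viewer.read_camera(name): name is "scene" or "side" or "wrist"; returns a dict with "pixels" (400x640x3 uint8, red, green, blue), "camera_matrix" (3x3 intrinsics, pixels), "R" (3x3) and "t" (3): a world point X has camera coordinates R X + t. Camera axes: x right, y down, z forward; pixel columns grow to the right and rows downward; lengths in mm; the calibration is good to about 2 mm. A picture is of the moment at which its call begins. There is no depth.
A pose or a line that the arm cannot do raises bot.PlanningError and nothing moves.
- job.finish_job(): hands the job in; it is judged then, once.
Trained networks look in the newest picture that a camera, given by its name, has taken for a name from the list of things; names that differ only in an ending like _2 or _b are one class to them, and where a whole thing is asked for, a point or a joint stands for the part that bears it (a point fixed in the world has none). Each returns a list of dicts, best first, with "score" (0 to 1); they miss things now and then, are a little off and sometimes report something else, mostly with a low value. They report only what shows in the picture. A call takes as long as a camera call. They do not tell look-alikes from the thing itself.
- viewer.trace(camera, thing): "pixels" (400x640 bool, what is visible of it) and "extent" ([left, top, width, height] in pixels, round what is visible of it).
Readings, each from a call of its own:
- telemetry.current_t(): time.
- telemetry.current_joint_positions(): joint angles.
- telemetry.current_qvel(): joint speeds.
- telemetry.current_tau(): joint torques, N m.
- telemetry.current_eef_pos(): TCP position.
- telemetry.current_tool_rot(): TCP orientation.
- telemetry.current_contact_force(): force on the tool from outside, world axes, zero at the start.
- telemetry.current_ft_torque(): the same for the moment, N m.
- telemetry.current_width(): finger opening in mm.
- telemetry.current_finger_force(): force on a finger pad.
Only numpy, scipy, OpenCV 4.12 (cv2) and the standard library are available. Lean on these libraries where they do the work, as an engineer would, in place of code of your own. Each camera call takes 0.05 s, during which the arm holds its last target. There are 200 camera calls.

TASK

I am about to foil-stamp a soap box. Press the pedal at the front of the foil press right down to its stop so that the hood springs open, and let the pedal go. Then pick up the soap box that lies on its side, carry it over the row of mugs without disturbing any of them, and finish holding it still, about a finger's width above the open nest of the press: level, lined up so that it would drop straight in, and never touching the press. Do not put it down or let go: I still have to lay the foil in the nest underneath it, so your program ends while holding it there.

Things in the scene. Friction and masses are not known exactly. Their poses are not given: they have to be found in the camera images.
- foil_press: Foil press: low grey metal machine, fixed, 130 mm deep (x), 290 wide (y), rim 60 high, clear hood in an aluminium frame on top (top at 90 mm when shut), pedal in the middle of the front. Origin on the table under the nest's centre; x from front (faces the robot) to back, y along the nest's length, z up. Front face at x -60 mm, back at +70 mm.
- nest_mouth (a point): Centre of the nest's open mouth, level with the rim, 60 mm above the table, axes as the press. The nest is a rectangular pit 70 mm (x) by 220 mm (y), about 40 mm deep, flat rim all round. The soap box fits in it lying with its length along y and its 50 mm side along x.
- press_hood (a joint): Hinge of the hood at the back of the press (64 mm behind the nest's centre, 64 mm above the table). 0 = shut over the nest, held by a catch on the pedal; 1.9 rad = fully open, leaning back a little, its edge about 180 mm above the table. When the catch lets go (pedal past about 0.23 rad) a spring opens it in about a second and keeps it open.
- press_pedal (a joint): Hinge of the sprung pedal: 0 = up at rest, 0.30 rad = down on its stop. Takes about 4 N to start and 9 N at the stop, pressed at the tread point; springs back when let go. The pivot lies 58 mm behind the tread point (towards the press), 32 mm above the table; the tread point sinks about 17 mm, to 25 mm above the table.
- pedal_tread (a point): The point to press: middle of the top of the pedal's ribbed rubber tread (44 x 42 mm); moves with the pedal. At rest 42 mm above the table, 126 mm in front of the nest's centre, axes as the press. The hood's front edge is 55 mm behind it and swings up and back when released.
- soap_box: The slim patterned card soap box to carry, 203 mm long, 56 x 50 mm in section, 80 to 150 g, lying alone at the right; three like boxes stand upright at the back (not wanted). Origin: centre of one end face, 28 mm above the table. Its z runs along its length to the other end, x is vertical (down; the 56 mm side is upright), y is across the 50 mm width, where it is gripped.
- soap_mid (a point): Centre of the soap box (101 mm along its length from its origin, 28 mm above its underside as it lies); same axes as the soap box.
- soap_far_end (a point): Centre of the soap box's other end face, 203 mm along its z from its origin; same axes.
- mug_a: A white stoneware mug with one ear handle, 98 mm wide, 134 mm long over the handle, 124 mm high, standing loose and upright in the row of three mugs between the soap box and the press. Origin at the centre of its 134 x 98 mm outline, on the underside; z up, handle towards its own -y.
- mug_b: A white stoneware mug with one ear handle, 99 mm wide, 136 mm long over the handle, 124 mm high, standing loose and upright in the row of three mugs between the soap box and the press. Origin at the centre of its 136 x 99 mm outline, on the underside; z up, handle towards its own -y.
- mug_c: A white stoneware mug with one ear handle, 102 mm wide, 139 mm long over the handle, 120 mm high, standing loose and upright in the row of three mugs between the soap box and the press. Origin at the centre of its 139 x 102 mm outline, on the underside; z up, handle towards its own -y.
Not all that is in view belongs to the job. Leave any purple look-alike of the mug_c alone.

How it is judged (in metres and radians):
On the way, in this order (a step that is already met when the one before it is completed fails the run):
1. the pedal is pressed down to its stop (value of joint press_pedal above 0.27 rad), for 0.05 s.
2. pedal let go; the box in the fingers crosses the row of mugs above their rims (value of joint press_pedal below 0.1 rad and height (world z) of soap_mid above 0.153 m and world y of soap_mid between -0.12 and 0.11 m and contact force between the fingers and soap_box above 1 N), for 0.02 s.
At the end, for the whole second after the job is handed in: Hood open (over 1.7 rad), pedal up. Box held still and level: both ends within 10 mm of the nest's centre line, middle within 9.5 mm lengthwise, underside 3 to 32 mm above the rim, 56 mm side upright. Nothing touches the press. The mugs stand upright, moved under 25 mm (value of joint press_hood above 1.7 rad and value of joint press_pedal below 0.05 rad and x of soap_box in the frame of nest_mouth between -0.01 and 0.01 m and z of soap_box in the frame of nest_mouth between 0.031 and 0.06 m and x of soap_far_end in the frame of nest_mouth between -0.01 and 0.01 m and z of soap_far_end in the frame of nest_mouth between 0.031 and 0.06 m and y of soap_mid in the frame of nest_mouth between -0.0095 and 0.0095 m and angle between the x axis of soap_box and the z axis of nest_mouth, either way round below 0.15 rad and contact force between soap_box and foil_press below 0.2 N and contact force between each of the arm, the fingers and foil_press below 0.5 N and contact force between the fingers and soap_box above 2 N and linear speed of soap_box below 0.02 m/s and angular speed of soap_box below 0.15 rad/s and distance of each of mug_a, mug_b, mug_c from where it was at the start of the episode below 0.025 m and angle between each of mug_a, mug_b, mug_c's own z axis and vertical below 0.2 rad); the arm keeps its last pose, push and grip.
It fails at once if the soap box touches the press (contact force between soap_box and foil_press above 1 N).
It fails at once if a mug is pushed along or tipped (distance of mug_a from where it was at the start of the episode above 0.03 m or angle between mug_a's own z axis and vertical above 0.3 rad).
It fails at once if a mug is pushed along or tipped (distance of mug_b from where it was at the start of the episode above 0.03 m or angle between mug_b's own z axis and vertical above 0.3 rad).
It fails at once if a mug is pushed along or tipped (distance of mug_c from where it was at the start of the episode above 0.03 m or angle between mug_c's own z axis and vertical above 0.3 rad).
It also fails if it takes over 58 s, if anything falls off the work surface, if the arm or the gripper's body presses on something with over 40 N, if the wrist force passes 120 N, or if a joint passes its speed limit or range.

## Working session

There is one attempt and no reset: what is moved stays moved. The work goes in short steps, each a Python script; the robot and the scene stay as the last script left them, time stands still between calls to the robot, and variables do not carry over. Pictures are saved under pics/ and viewed, at most 10 in all, crops included, and the job is handed in when it is done.

```bash
mkdir -p pics; ls; python3 - <<'E'
from cell import bot, eoat, planner, viewer, job, telemetry
import numpy as np, cv2
for c in ("scene","side"):
    d=viewer.read_camera(c); cv2.imwrite(f"pics/{c}0.png",d["pixels"][:,:,::-1])
    print(c,d["camera_matrix"].tolist(),d["R"].tolist(),d["t"].tolist())
    for th in ("soap_box","foil_press","press_pedal","press_hood","mug_a"):
        for r in viewer.trace(c,th)[:4]: print(th,round(r["score"],2),r["extent"])
print(telemetry.current_t(),bot.pinch_z, telemetry.current_tool_rot())
E
```

```text
pics
scene [[394.76435943504384, 0.0, 321.6549449233867], [0.0, 394.76435943504384, 199.1640162850436], [0.0, 0.0, 1.0]] [[0.7155914371180998, -0.6985122148399242, 0.003095293633277032], [-0.3402656441351105, -0.352448517442473, -0.8717794067158969], [0.6100394958890536, 0.622784656419879, -0.48988884982555236]] [-370.9857917256116, 253.41388593489265, 1007.6583163076301]
soap_box 0.77 [374.3, 237.5, 71.1, 38.7]
press_pedal 0.41 [253.9, 171.8, 19.5, 17.0]
press_hood 0.74 [240.1, 154.9, 68.3, 29.7]
mug_a 0.97 [334.4, 166.2, 32.5, 42.3]
mug_a 0.93 [312.7, 176.3, 39.7, 44.3]
mug_a 0.82 [273.5, 188.8, 43.7, 48.0]
mug_a 0.69 [225.0, 177.5, 39.9, 48.3]
side [[413.0058552264259, 0.0, 315.1029436651452], [0.0, 413.0058552264259, 199.82372912049038], [0.0, 0.0, 1.0]] [[0.9772099275930256, -0.2122025287927383, -0.005553754369856916], [-0.13166116322390084, -0.5853727513490886, -0.8000025500437653], [0.16651154768412602, 0.782501647763099, -0.5999708957406783]] [-520.9460580180237, 116.95304642091456, 1190.5272021083215]
soap_box 0.72 [307.1, 261.8, 84.9, 42.2]
foil_press 0.77 [272.3, 124.5, 70.2, 52.3]
press_pedal 0.75 [270.0, 144.6, 24.4, 16.0]
press_hood 0.74 [283.9, 119.7, 58.0, 41.3]
press_hood 0.63 [307.8, 267.5, 85.5, 39.2]
mug_a 0.97 [230.2, 146.9, 43.6, 47.6]
mug_a 0.68 [304.5, 167.4, 35.0, 54.6]
mug_a 0.56 [342.2, 162.7, 29.8, 45.6]
0.6 18.700000000000003 [-1.42227374e-05  1.40434107e-01  9.90090027e-01 -1.62271502e-05]
```

```bash
python3 - <<'E'
import cv2,numpy as np
a=cv2.imread("pics/scene0.png")[130:300,200:460];b=cv2.imread("pics/side0.png")[90:320,210:420]
a=cv2.resize(a,(780,510),interpolation=cv2.INTER_CUBIC); cv2.imwrite("pics/s_crop.png",a)
cv2.imwrite("pics/d_crop.png",cv2.resize(b,(546,598),interpolation=cv2.INTER_CUBIC))
E
```

```text
(no output)
```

View pics/s_crop.png

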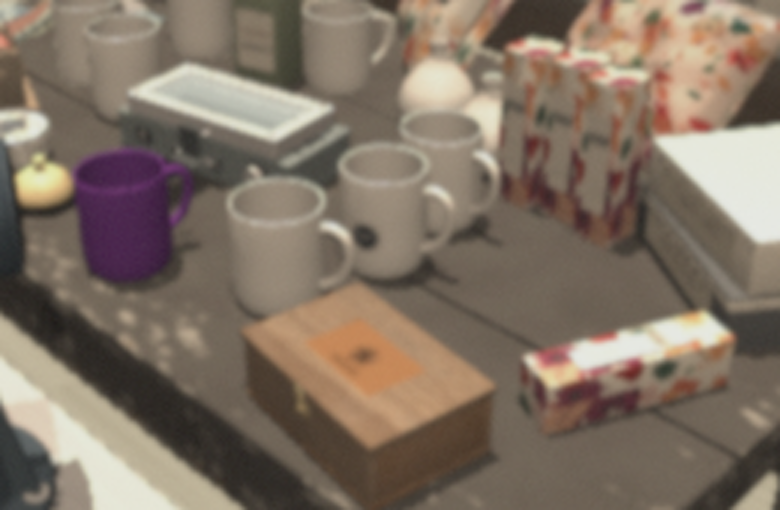

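View pics/d_crop.png

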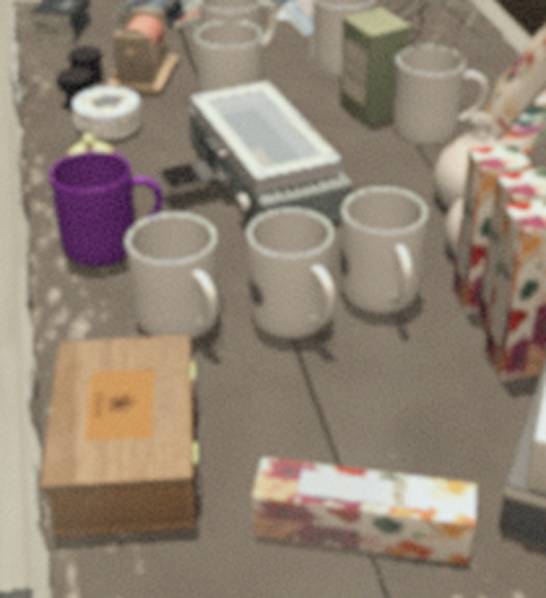

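The crops show the closed press at the back left, with its pedal at side px ~(280,158). A purple mug stands in front of it, and the three white mugs are to its right. The soap box lies at scene ~(410,257) and side ~(349,286), with three upright soap boxes at the back. I'll fit the silhouettes for rough poses first, then refine with the wrist camera.

```bash
cat > h.py <<'E'
from cell import bot, eoat, planner, viewer, job, telemetry
import numpy as np, cv2
from scipy.optimize import minimize, least_squares
from scipy.spatial.transform import Rotation as Rn
def proj(d,X):
    c=np.asarray(X,float)@np.array(d["R"]).T+np.array(d["t"]); p=c@np.array(d["camera_matrix"]).T
    return p[:,:2]/p[:,2:]
def ray(d,uv,z):
    R=np.array(d["R"]);o=-R.T@np.array(d["t"]);v=R.T@np.linalg.inv(d["camera_matrix"])@[uv[0],uv[1],1]
    return o+v*(z-o[2])/v[2]
def box(x,y,yaw,z0,L,W,H):   # L along yaw direction
    c,s=np.cos(yaw),np.sin(yaw)
    return np.array([[x+c*a*L/2-s*b*W/2,y+s*a*L/2+c*b*W/2,z0+h] for a in(-1,1) for b in(-1,1) for h in(0,H)])
def hullmask(d,P):
    m=np.zeros((1600,2560),np.uint8); cv2.fillConvexPoly(m,cv2.convexHull(((proj(d,P)+.5)*4).astype(np.int32)),1); 
    return cv2.resize(m.astype(np.float32),(640,400),interpolation=cv2.INTER_AREA)
def fit(views,x0,dims,steps,free_z=False):  # views: [(d,mask)]
    def f(p):
        s=0
        for d,m in views:
            h=hullmask(d,box(p[0],p[1],p[2],p[3] if free_z else 0,*dims)); s+=1-np.minimum(h,m).sum()/np.maximum(h,m).sum()
        return s
    x0=np.array(x0,float);n=len(x0)
    for _ in range(2):
        r=minimize(f,x0,method="Nelder-Mead",options=dict(initial_simplex=np.vstack([x0,x0+np.diag(steps)]),maxiter=300,xatol=.05,fatol=1e-5)); x0=r.x
    return r.x,r.fun
def down(yaw):  # tool z down, tool y (closing line) at yaw from world x... see use
    y=np.array([np.cos(yaw),np.sin(yaw),0]);z=np.array([0,0,-1.]);x=np.cross(y,z)
    q=Rn.from_matrix(np.c_[x,y,z]).as_quat(); return [q[3],q[0],q[1],q[2]]
E
python3 - <<'E'
from h import *
D={c:viewer.read_camera(c) for c in("scene","side")}
T={}
for c in D:
    T[c]={t:viewer.trace(c,t) for t in("soap_box","mug_a","foil_press","press_pedal","press_hood")}
V=[(D[c],T[c]["soap_box"][0]["pixels"].astype(np.float32)) for c in D]
g=ray(D["scene"],(410,257),28); print("guess",g)
best=min((fit(V,[g[0],g[1],a,0],(203,50,56),[20,20,.2,5],True) for a in(-.8,-.3,0.3,.8)),key=lambda r:r[1]); print("soap",best)
for c in D:
    for t in("mug_a",):
        for r in T[c][t][:8]:
            l,tp,w,h=r["extent"]; print(c,t,round(r["score"],2),ray(D[c],(l+w/2,tp+h),0).round())
    for t,z in(("press_pedal",42),("press_hood",90),("foil_press",50)):
        for r in T[c][t][:1]:
            ys,xs=np.nonzero(r["pixels"]); print(c,t,round(r["score"],2),ray(D[c],(xs.mean(),ys.mean()),z).round())
# press hood top corners read off the crops, z=90
for q in((192,95),(262,82),(340,150),(258,167)): print("side hoodtop",ray(D["side"],(210+q[0]/2.6,90+q[1]/2.6),90).round())
for q in((130,92),(190,65),(333,108),(268,142)): print("scene hoodtop",ray(D["scene"],(200+q[0]/3,130+q[1]/3),90).round())
w=viewer.read_camera("wrist"); print("wrist",w["camera_matrix"].tolist(),(-w["R"].T@w["t"]),w["R"].round(3).tolist())
E
```

```text
guess [ 539.98053753 -334.94858029   28.        ]
soap (array([ 5.52342780e+02, -3.19940890e+02, -3.86103624e-01, -1.98102394e+00]), np.float64(0.10438024997711182))
scene mug_a 0.77 [664.   6.   0.]
scene mug_a 0.67 [321. 158.   0.]
scene mug_a 0.66 [409.   7.   0.]
scene mug_a 0.64 [551. -15.   0.]
scene press_pedal 0.74 [592.  38.  42.]
scene press_hood 0.78 [570. 297.  90.]
scene foil_press 0.63 [589. 322.  50.]
side mug_a 0.79 [667.  -9.   0.]
side mug_a 0.78 [549. -27.   0.]
side mug_a 0.68 [348. 163.   0.]
side mug_a 0.57 [413.  13.   0.]
side press_pedal 0.53 [587. 331.  42.]
side press_hood 0.97 [585. 294.  90.]
side foil_press 0.58 [585. 316.  50.]
side hoodtop [507. 436.  90.]
side hoodtop [615. 455.  90.]
side hoodtop [675. 234.  90.]
side hoodtop [560. 214.  90.]
scene hoodtop [510. 431.  90.]
scene hoodtop [622. 450.  90.]
scene hoodtop [667. 210.  90.]
scene hoodtop [544. 193.  90.]
wrist [[286.851905951691, 0.0, 321.5216444091012], [0.0, 286.851905951691, 195.66707649720246], [0.0, 0.0, 1.0]] [110.89008456 619.40755482 384.07166845] [[0.278, 0.961, -0.0], [0.932, -0.27, 0.243], [0.234, -0.068, -0.97]]
```

```bash
python3 - <<'E'
from h import *
import pickle
q=down(np.pi/2+.2); out=[]
for i,(x,y,z) in enumerate([(480,290,330),(560,330,330),(520,250,300)]):
    try: bot.movep([x,y,z],q)
    except bot.PlanningError as e: print(i,e); continue
    bot.pause(.3); d=viewer.read_camera("wrist"); cv2.imwrite(f"pics/w{i}.png",d["pixels"][:,:,::-1])
    T={t:viewer.trace("wrist",t)[:2] for t in("foil_press","press_hood","press_pedal")}
    for t in T: print(i,t,[(round(r["score"],2),r["extent"]) for r in T[t]])
    out.append((d,T))
pickle.dump(out,open("w.pkl","wb")); print(telemetry.current_t(),telemetry.current_joint_positions())
E
```

```text
0 foil_press [(0.91, [238.5, 143.2, 184.9, 138.7])]
0 press_hood [(0.75, [250.7, 195.6, 164.4, 86.6]), (0.75, [310.9, 141.6, 39.0, 61.9])]
0 press_pedal [(0.73, [313.4, 143.6, 38.6, 60.4])]
1 foil_press [(0.88, [219.3, 87.0, 193.8, 147.4])]
1 press_hood [(0.94, [230.7, 139.6, 174.7, 91.7])]
1 press_pedal [(0.73, [300.3, 85.3, 32.9, 59.6])]
2 foil_press [(0.97, [264.0, 121.4, 200.6, 151.8])]
2 press_hood [(0.85, [277.0, 177.6, 183.2, 96.3]), (0.47, [343.3, 122.1, 42.7, 64.0])]
2 press_pedal [(0.59, [342.7, 122.8, 42.7, 64.1])]
5.3167 [ 2.55096021e-01  3.82245592e-01  1.45832021e+00  5.56383463e-05
  1.30096577e+00 -1.51619864e+00]
```

View pics/w0.png

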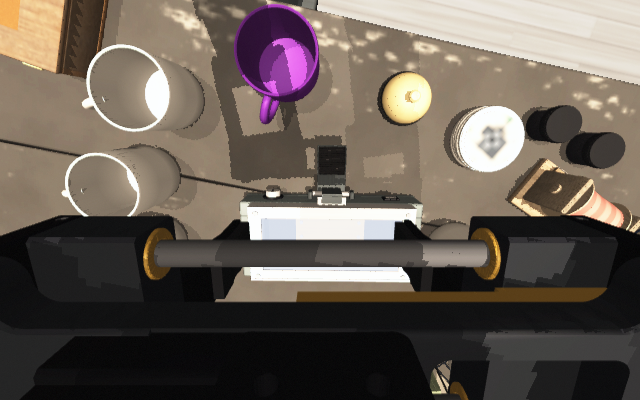

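View pics/w2.png

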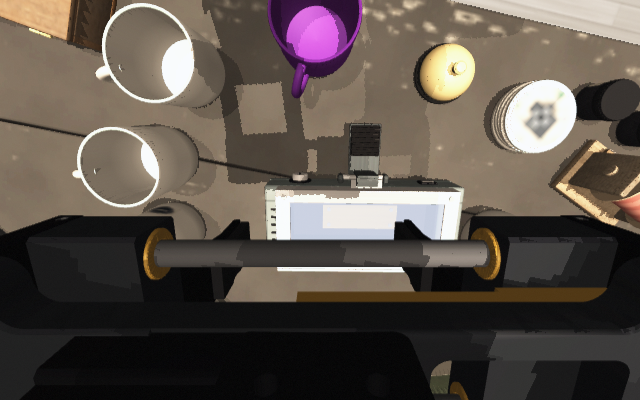

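Both wrist views show the shut press almost aligned with the image. The ribbed tread is centred at about (332,161) in w0 and (365,138) in w2. The body's front top edge runs from (241,205) to (422,203) in w0 and from (266,184) to (463,187) in w2.

```bash
cat > fitpress.py <<'E'
from h import *
import pickle
out=pickle.load(open("w.pkl","rb"))
def bx(p,x0,x1,w,z0,z1,dy=0):
    c,s=np.cos(p[2]),np.sin(p[2])
    return np.array([[p[0]+c*a-s*b,p[1]+s*a+c*b,h] for a in(x0,x1) for b in(-w+dy,w+dy) for h in(z0,z1)])
def model(d,p):
    m=np.maximum(hullmask(d,bx(p,-60,70,145,0,60)),hullmask(d,bx(p,-68,64,p[3],66,90)))
    return np.maximum(m,hullmask(d,bx(p,-147,-105,22,36,42)))
rows=212
def f(p):
    s=0
    for d,T in out:
        m=T["foil_press"][0]["pixels"].astype(np.float32)[:rows]; h=model(d,p)[:rows]
        s+=1-np.minimum(h,m).sum()/np.maximum(h,m).sum()
    return s
x0=np.array([590,322,.2,140.])
for _ in range(3):
    r=minimize(f,x0,method="Nelder-Mead",options=dict(initial_simplex=np.vstack([x0,x0+np.diag([10,10,.05,8])]),xatol=.05,fatol=1e-5,maxiter=250));x0=r.x
print(r.x,r.fun)
# tread centre triangulated from w0,w2 hand pixels and from pedal position by z=42
P=[(out[0][0],(332,161)),(out[2][0],(365,138))]
s=least_squares(lambda X:np.concatenate([proj(d,[X])[0]-u for d,u in P]),[467,299,42]).x
c,sn=np.cos(r.x[2]),np.sin(r.x[2]); print("tread tri",s,"from fit",r.x[0]-126*c,r.x[1]-126*sn)
for d,u in P: print(ray(d,u,42))
ims=[]
for d,T in out:
    im=d["pixels"][:,:,::-1].copy()
    for B in(bx(r.x,-60,70,145,60,60.1),bx(r.x,-68,64,r.x[3],90,90.1),bx(r.x,-147,-105,21,42,42.1)):
        cv2.polylines(im,[cv2.convexHull(proj(d,B).round().astype(np.int32))],True,(0,0,255),1)
    ims.append(im[70:270,200:480])
cv2.imwrite("pics/ov.png",cv2.resize(np.vstack([ims[0],ims[1]]),None,fx=1.49,fy=1.49,interpolation=cv2.INTER_CUBIC))
E
python3 fitpress.py
```

```text
[5.88585215e+02 3.26836921e+02 1.86667553e-01 1.13718977e+02] 0.40752172470092773
tread tri [464.94456684 303.19110798  51.57250013] from fit 464.7740684724864 303.4531636290032
[467.66754017 305.24010808  42.        ]
[463.79823708 303.40926384  42.        ]
```

View pics/ov.png

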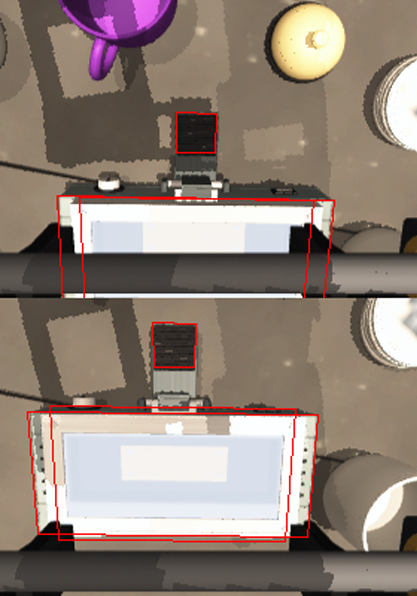

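The overlay fits well on the front rim, hood front and tread, so I'll press the pedal with shut fingers and the gripper turned so the camera faces the robot.

```bash
python3 - <<'E'
from h import *
p=np.array([588.6,326.8]);a=.187
u=np.array([np.cos(a),np.sin(a)]); t=p-129*u
q=down(a-np.pi/2)
eoat.close(10)
bot.movep([*(t-10*u),200],q); bot.servo_line([*t,75],v=120); bot.servo_line([*t,50],v=80)
hit=bot.servo_line([*t,18],v=30,until_force=22)
print(hit,telemetry.current_eef_pos(),telemetry.current_contact_force()); bot.pause(.25)
print(telemetry.current_eef_pos(),telemetry.current_contact_force())
bot.servo_line([*t,90],v=120); bot.servo_line([*(t-10*u),260],v=200)
print(telemetry.current_t(),telemetry.current_joint_positions())
for c in("scene","side"):
    d=viewer.read_camera(c); cv2.imwrite(f"pics/{c}1.png",d["pixels"][:,:,::-1])
a=cv2.imread("pics/scene1.png")[100:300,180:460];b=cv2.imread("pics/side1.png")[90:290,200:480]
cv2.imwrite("pics/after.png",cv2.resize(np.vstack([a,b]),None,fx=1.49,fy=1.49,interpolation=cv2.INTER_CUBIC))
E
```

```text
True [461.64762992 302.89357469  26.63505499] [-2.20940095 -0.95249922 11.41974444]
[461.62309251 302.87701757  26.64290837] [-2.19506223 -1.23410747  9.70383763]
14.0083 [3.81399266e-01 3.74664680e-01 1.59505490e+00 8.51531358e-05
 1.17575075e+00 1.76513237e+00]
```

View pics/after.png

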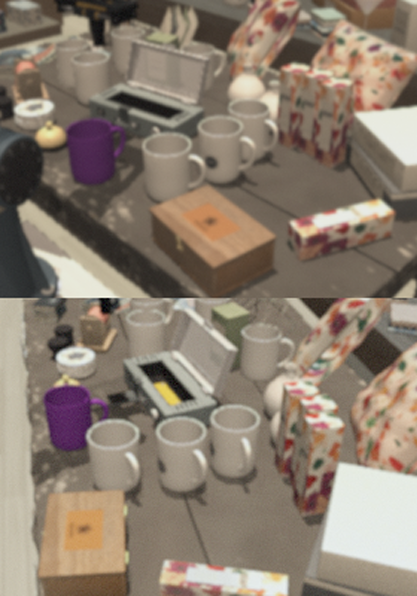

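The hood stands open and the nest is visible. The final depth of 26.6 mm at about 10 N doesn't clearly prove the pedal reached its stop, so I'll press again, slowly and more firmly.

```bash
python3 - <<'E'
from h import *
p=np.array([588.6,326.8]);a=.187
u=np.array([np.cos(a),np.sin(a)]); t=p-129*u
bot.servo_line([*t,50],v=200); bot.servo_line([*t,30],v=40)
print(telemetry.current_eef_pos()[2],telemetry.current_contact_force())
for z in(28,27,26,25,24,23,22,21):
    bot.servo_line([*t,z],v=20); F=telemetry.current_contact_force(); print(z,telemetry.current_eef_pos()[2],F)
    if F[2]>28: break
bot.pause(.1)
bot.servo_line([*t,90],v=150); bot.servo_line([*(t-30*u),250],v=300)
print(telemetry.current_t())
E
```

```text
30.530406827948763 [-0.9724662   0.34470451  7.81377736]
28 28.71370274002552 [-1.37146176 -0.06094574  7.94333681]
27 27.815935700990465 [-0.33854385  0.03823311  8.91070162]
26 26.914592602558965 [-1.36099744  0.10034654  8.81735005]
25 26.67947159872058 [-3.12192051 -0.61283778 14.19565352]
24 26.465249391944166 [-3.80108894 -1.08774737 19.55474458]
23 26.241289550651683 [-4.80465964 -1.06006091 25.90578941]
22 26.040163549962465 [-5.96777183 -2.28622099 31.2576289 ]
19.1
```

The pedal clearly bottoms out at about 26.7 mm, with force climbing steeply to 31 N. Next I'll look at the soap box with the wrist camera.

```bash
python3 - <<'E'
from h import *
import pickle
eoat.let_go()
q=down(1.185); w=np.array([-.927,.375]); n=np.array([.375,.927]); c=np.array([552,-320])
V=[];ims=[]
for off,s,z in((95,0,270),(60,50,230)):
    bot.movep([*(c-off*w+s*n),z],q); bot.pause(.25); d=viewer.read_camera("wrist"); r=viewer.trace("wrist","soap_box")
    print([(round(k["score"],2),k["extent"]) for k in r[:3]])
    V.append((d,r[0]["pixels"].astype(np.float32)))
pickle.dump(V,open("soap.pkl","wb"))
x,fv=fit(V,[552,-320,-.386,0],(203,50,56),[10,10,.1,5],True); print(x,fv)
for d,m in V:
    print(fit([(d,m)],[*x[:3]],(203,50,56),[10,10,.1]))
    im=d["pixels"][:,:,::-1].copy()
    for zz in(0,56): cv2.polylines(im,[cv2.convexHull(proj(d,box(*x[:3],x[3]+zz,203,50,.1)).round().astype(np.int32))],True,(255,0,0) ,1)
    ims.append(im[:290])
cv2.imwrite("pics/soap.png",np.vstack(ims)); print(telemetry.current_t(),telemetry.current_joint_positions())
E
```

```text
[(0.63, [299.6, 6.2, 39.4, 171.4])]
[(0.83, [252.2, 30.6, 50.5, 177.1])]
[ 5.49177899e+02 -3.22776541e+02 -3.88744769e-01 -2.10336319e+00] 0.04744690656661987
(array([ 5.49950236e+02, -3.23052198e+02, -3.88018594e-01]), np.float64(0.028115391731262207))
(array([ 5.49880067e+02, -3.22612680e+02, -3.89963497e-01]), np.float64(0.022672414779663086))
24.7333 [-6.03529235e-01  6.15548799e-01  1.23624777e+00 -3.09843134e-05
  1.28825268e+00 -1.78756035e+00]
```

View pics/soap.png

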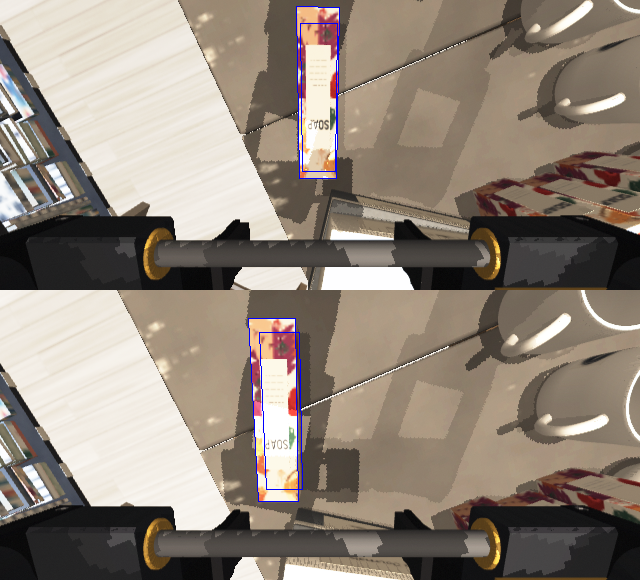

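The fit is tight: centre (549.6,-322.8), yaw -0.389, lying on the table. The outline in both views matches the patterned box at px (318,93) and (275,410). Now I'll grasp it, lift it, and carry it over the mugs to a high hover.

```bash
python3 - <<'E'
from h import *
c=np.array([549.6,-322.8]); a=.187; p=np.array([588.6,326.8])
q=down(-.389+np.pi/2)
bot.movep([*c,130],q); bot.servo_line([*c,22],v=90); eoat.close(25); bot.pause(.2)
print(telemetry.current_width(),telemetry.current_finger_force(),telemetry.current_eef_pos())
bot.servo_line([*c,265],v=180)
print(telemetry.current_width(),telemetry.current_finger_force(),telemetry.current_contact_force())
bot.movep([600,0,270],down(.7)); bot.movep([*p,250],down(a)); bot.pause(.3)
print(telemetry.current_width(),telemetry.current_finger_force(),telemetry.current_eef_pos(),telemetry.current_joint_positions(),telemetry.current_t())
import pickle
D={k:viewer.read_camera(k) for k in("scene","side","wrist")}; pickle.dump(D,open("hover.pkl","wb"))
im=np.vstack([D["scene"]["pixels"][80:230,180:420],D["side"]["pixels"][80:230,180:420]])[:,:,::-1]
w=D["wrist"]["pixels"][:,:,::-1]
cv2.imwrite("pics/hover.png",np.hstack([cv2.resize(im,None,fx=1.6,fy=1.6,interpolation=cv2.INTER_CUBIC),cv2.resize(w[:,100:540],(416,480))]))
E
```

```text
49.747223207888965 24.999989331699908 [ 549.5782271  -322.84808699   22.02576167]
49.65173750219704 25.000078403390944 [-0.77399932  0.01494811  0.21069286]
49.51942381431476 24.999983478337526 [589.07419832 325.81492223 250.14922697] [ 3.39610120e-01  5.68599040e-01  1.27111901e+00 -8.90702829e-05
  1.30171594e+00  1.54077976e-01] 31.8667
```

View pics/hover.png

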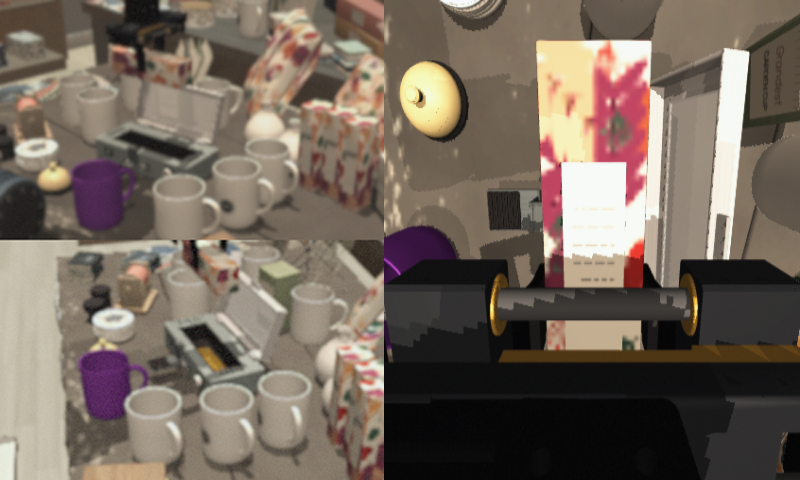

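The box is held and hovering above the open nest. Next I'll overlay the predicted rim, nest, tread and held box on these pictures to check alignment before descending.

```bash
python3 - <<'E'
from h import *
import pickle
D=pickle.load(open("hover.pkl","rb"))
p=[588.6,326.8,.187]
def rect(x0,x1,w,z):
    c,s=np.cos(p[2]),np.sin(p[2]); return np.array([[p[0]+c*a-s*b,p[1]+s*a+c*b,z] for a,b in((x0,-w),(x1,-w),(x1,w),(x0,w))])
S=[(rect(-60,70,145,60),(0,0,255)),(rect(-35,35,110,60),(0,255,255)),(rect(-147,-105,21,42),(0,255,0))]
zt=250.15+18.7+15; b=box(589.07,325.81,.187+np.pi/2,0,203,50,.1)[[0,2,6,4]]
S.append((np.c_[b[:,:2],np.full(4,zt)],(255,0,0)));S.append((np.c_[b[:,:2],np.full(4,zt-56)],(255,0,0)))
def crop(n,r,c,f):
    d=D[n];im=cv2.resize(d["pixels"][:,:,::-1],None,fx=f,fy=f,interpolation=cv2.INTER_CUBIC)
    for P,col in S: cv2.polylines(im,[((proj(d,P)+.5)*f).round().astype(np.int32)],True,col,1,cv2.LINE_AA)
    return im[int(r[0]*f):int(r[1]*f),int(c[0]*f):int(c[1]*f)]
A=crop("scene",(90,190),(225,325),3);B=crop("side",(70,170),(250,350),3);C=crop("wrist",(0,240),(180,480),1.6)
C=cv2.copyMakeBorder(C,0,600-C.shape[0],0,0,cv2.BORDER_CONSTANT)
cv2.imwrite("pics/chk.png",np.hstack([np.vstack([A,B]),C]))
E
```

```text
(no output)
```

View pics/chk.png

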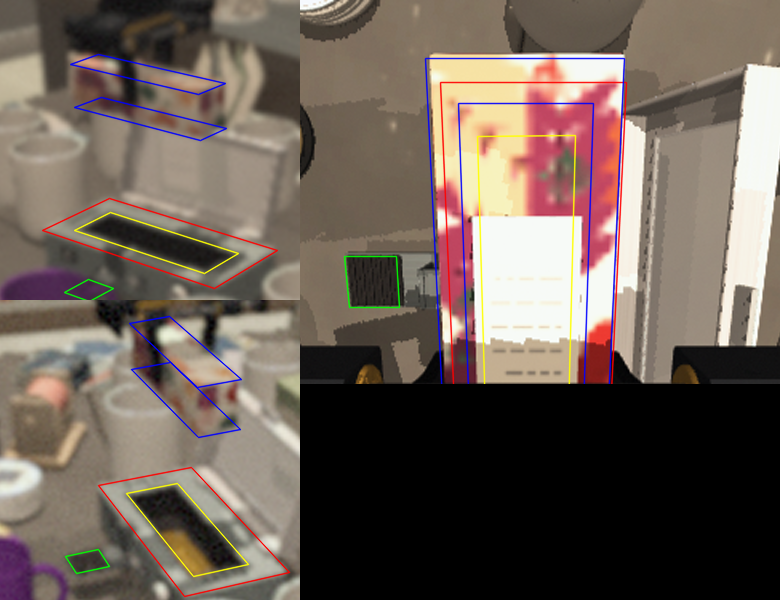

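All overlays match to 1–2 mm. Descending slowly with a force guard, then checking.

```bash
python3 - <<'E'
from h import *
a=.187; u=np.array([np.cos(a),np.sin(a)]); t=np.array([588.6,326.8])-2*u
bot.servo_line([*t,170],down(a),v=80)
print(bot.servo_line([*t,104],v=40,until_force=5)); bot.pause(.6)
print(telemetry.current_eef_pos(),telemetry.current_contact_force(),telemetry.current_finger_force(),telemetry.current_width(),telemetry.current_t())
import pickle
D={k:viewer.read_camera(k) for k in("scene","side")}
S=[]
def sq(p,yaw,L,W,z): b=box(*p,yaw,0,L,W,.1)[[0,2,6,4]].copy(); b[:,2]=z; return b
e=telemetry.current_eef_pos(); y=a+np.pi/2
S=[(sq([588.6,326.8],y,220,70,60),(0,255,255)),(sq(e[:2],y,203,50,e[2]+34),(255,0,0)),(sq(e[:2],y,203,50,e[2]-22),(255,0,0))]
def crop(n,r,c,f):
    d=D[n];im=cv2.resize(d["pixels"][:,:,::-1],None,fx=f,fy=f,interpolation=cv2.INTER_CUBIC)
    raw=im.copy()
    for P,col in S: cv2.polylines(im,[((proj(d,P)+.5)*f).round().astype(np.int32)],True,col,1,cv2.LINE_AA)
    s=np.s_[int(r[0]*f):int(r[1]*f),int(c[0]*f):int(c[1]*f)]; return np.hstack([raw[s],im[s]])
cv2.imwrite("pics/fin.png",np.vstack([crop("scene",(90,190),(220,340),3),crop("side",(70,170),(235,355),3)]))
E
```

```text
False
[586.64264502 326.44661908 104.01940661] [ 0.71744691 -0.55565206 -1.75239998] 24.999930853955448 49.924879704135414 35.5667
```

View pics/fin.png

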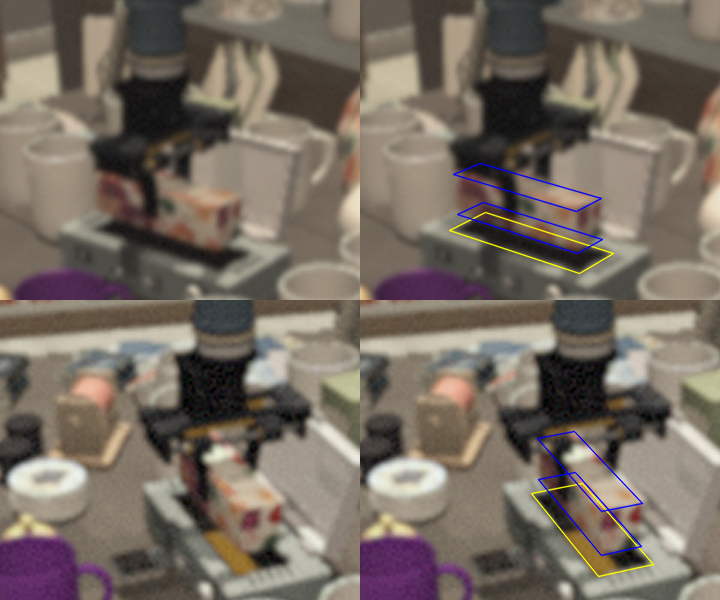

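The box sits level above the nest opening, matches the overlay in both views, and the hood is clear. The force on the tool is only about the box's weight, so I'm handing in.

```bash
python3 -c "
from cell import job
print(job.finish_job())"
```

```text
the job is handed in; nothing more can be done
None
```

I pressed the pedal down to its stop and the hood sprang open. The soap box went over the mugs and is now held level about 22 mm above the nest, aligned to within a few millimetres by the cameras. The job is handed in, but no verdict was shown.

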